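Shut and latch the robotics kit case

ROBOT

A 6-joint arm with a two-finger parallel gripper is mounted at the origin on the work surface. World frame = base frame: x ahead of the robot, y to its left, z up, the work surface at z = 0. Lengths are in m, angles in rad, forces in N, time in s.
With the tool pointing down it reaches from about 0.25 to 0.775 m from the base axis. Payload 4 kg.
Tool frame: the origin (TCP) lies between the finger pads; the fingertips stand 11 mm ahead of it and the grasp point (between the pads) lies 8 mm behind it (robot.tip_extent is the z of the fingertips in the tool frame, in m); z points along the fingers, y is the line along which they close (so a half turn about z gives the same grasp; the last joint's range is limited). The gripper opens to 94 mm and grips with 3 to 60 N. Pads are 16 mm wide; open, the fingers measure 119 mm over their backs; the gripper's body (75 mm by 177 mm) begins 78 mm behind the grasp point.
Start: joints at [-1.28, 0.087, 1.371, -0, 1.684, -0.103], TCP at [0.211, -0.508, 0.183] pointing down, gripper open.
Joint ranges: [-3.1, 3.1], [-0.76, 2.03], [0.27, 2.55], [-1.08, 4.22], [0.17, 2.65], [-2.57, 2.57]. Speed limits (rad/s): [2.79, 2.79, 3.14, 3.14, 3.14, 3.14].

INTERFACE

Orientations are given as [roll, pitch, yaw] about the fixed x, y, z axes, in that order (R = Rz(yaw) Ry(pitch) Rx(roll)).
In Python, from bench import robot, imaging gives the robot as it stands.
- The arm moves only by the shell command python3 -m pendant 'ROWS'. ROWS is JSON, a list of rows, each a list of 7 numbers: the shift along the world's x, y, z in cm, then the turn, a rotation vector about the world's x, y, z in degrees, then the opening, from 0 (shut) to 1 (fully open). In form: [[dx, dy, dz, ax, ay, az, jaw], ...]. A call has 1 to 8 rows; each row shifts and turns the commanded pose from where the row before left it; what a row does not reach is not made up. A row lasts 1/10 s, in which the tool goes at most 50 mm and 8.59 degrees, less where a joint would pass 70% of its speed; a pose out of reach is approached as far as the arm can. A call is refused whole if a number of a shift passes 5 or a number of a turn 8.59, either way. A call with a gripper value outside its range is refused whole. The fingers move at their own pace and stop on an object; the grip force is fixed at half the most. Time passes only in rows, so rows that do not move let the fingers close. It gives the time, the measured TCP pose, the force, the opening and the grip force at its end, in the units of the state.
- robot.get_obs(): the state, without advancing time (a new reading comes with each control period).
- imaging.snapshot(name): name is "scene" or "side" or "wrist"; returns the picture (384x512x3 uint8, red, green, blue); there is no depth.
- imaging.camera_params(name): a dict with "camera_matrix" (3x3 intrinsics, pixels), "k1" (the pictures are not rectified: a ray, as slopes to the right and down, at radius r is drawn at 1 + k1 r^2 times it, then the intrinsics apply), "R" (3x3) and "t" (3): a world point X has camera coordinates R X + t. Camera axes: x right, y down, z forward; pixel columns grow to the right and rows downward; lengths in m; the calibration is good to about 2 mm. A picture is of the moment at which its call begins: read the wrist's pose just before it. camera_params takes no time and is no camera call; for the wrist camera it gives the pose at the moment of the call.
- robot.close_job(): hands the job in; it is judged then, once.
The state is a dict: "time": time; "joint_positions": joint angles; "qvel": joint speeds; "joint_torque": joint torques, N m; "tool_pos": TCP position; "ee_rot": TCP orientation; "wrist_force": force on the tool from outside, world axes, zero at the start; "wrist_torque": the same for the moment, N m; "width": finger opening in m; "finger_force": force on a finger pad.
Only numpy, scipy, OpenCV 4.12 (cv2) and the standard library are available. Lean on these libraries where they do the work, as an engineer would, in place of code of your own. Each camera call takes 0.05 s, during which the arm holds its last target. There are 200 camera calls.

TASK

Close up the red kit case: slide its white cover fully shut over the small-parts compartment while the hasp is still up, then swing the hasp over so that its slot drops over the catch on the cover and it lies flat. Leave the loose parts and tools around the case where they are.

Things in the scene. Friction and masses are not known exactly. Their poses are not given: they have to be found in the camera images.
- case: Red kit case, fixed, 170 (x) x 300 (y) x 65 mm (z). Origin: centre of its underside; z up; +y runs from the hasp end to the open end. Along y: solid deck (-150 to -70 mm, top z 60) carrying the hasp; small-parts compartment (-70 to +65), to be covered; open compartment (+70 to +145). Side rails at |x| over 74 mm, top z 65.5 mm
- cover (a joint): Slide of the white cover along the case's y: 0 = fully shut (hard stop), grows to 0.11 m as it opens towards +y. Starts 0.05 to 0.10. Friction about 1.5 N; stays where left. Slab 154 (x) x 140 (y) x 5 mm, top at case z 60 mm; shut, it spans case y -70 to +70 mm
- rib_top (a point): Centre of the top of the blue finger rib on the cover, the place to grip or push it. The rib is 60 mm long (case x), 12 mm thick (case y) and stands 26 mm above the cover (its top at z 86 mm in the case's frame). At case x 0, y = 40 mm + joint cover; axes parallel to the case's
- catch_top (a point): Centre of the top of the steel catch on the cover, a block 10 (x) x 14 (y) mm standing 14 mm above the cover (top at z 74 mm in the case's frame). At case x 0, y = -50 mm + joint cover; axes parallel to the case's
- hasp (a joint): Hinge of the hasp about the case's x axis at point hinge: 0 = flat over the cover, pointing to case +y (hard stop); pi/2 = upright; up to 2.4 = leaning back to -y. Starts 1.6 to 2.2. Stiff hinge (0.06 N m): stays at any angle, no spring or snap; a fingertip pushes it (about 1 N at the tab)
- hinge (a point): Middle of the hasp's hinge axis, on the case at x 0, y -95 mm, z 65 mm in the case's frame; axes parallel to the case's
- tab (a point): Middle of the blue tab's face at the hasp's free end (the face on top when flat), 71 mm from the hinge axis, case z 70 mm when flat; its y axis runs from hinge to free end. Hasp: steel plate 36 mm wide (x), 4 thick, reaching 85 mm from the axis; slot 16 (x) x 24 (y) mm centred 45 mm from the axis; tab 7 mm thick, from 57 to 85 mm
- motor: Loose grey and white geared motor, about 50 x 113 x 40 mm, on the table on the case's +x side; origin at its underside. Leave it
- wheel: Loose black tyred wheel, 56 mm across, 26 mm high, lying flat on the table on the case's -x side; origin at its underside. Leave it
- beam: Loose grey beam with holes, 96 x 8 x 8 mm, on the table on the case's -x side; origin at its underside. Leave it
- controller: Loose white robot controller, 70 x 110 x 45 mm, on the table at one side; origin at its underside. Leave it
- driver: Loose screwdriver with an orange handle, 180 mm long, lying on the table at one side. Leave it
- gear: Loose black gear, 42 mm across, 8 mm high, lying in the open +y compartment of the case; origin at its underside. Leave it

How it is judged:
By the outcome, as a careful person would: the job done as asked, in the order asked, and still so for the second after the job is handed in, with the robot touching nothing.
It also fails if it takes over 45 s, if anything falls off the work surface, if the arm or the gripper's body presses on something with over 40 N, if the wrist force passes 120 N, or if a joint passes its speed limit or range.

## Working session

There is one attempt and no reset: what is moved stays moved. The work goes in short steps, Python scripts to look and compute and a shell command to move; the robot and the scene stay as the last step left them, time stands still between calls to the robot, and variables do not carry over. Pictures are saved under pics/ and viewed, at most 10 in all, crops included, and the job is handed in when it is done.

```bash
mkdir -p pics; python3 - <<'E'
from bench import robot, imaging
import cv2
for n in ("scene","side"):
    im=imaging.snapshot(n); cv2.imwrite(f"pics/{n}0.png",im[:,:,::-1])
    p=imaging.camera_params(n); print(n,p)
print(robot.get_obs(), robot.tip_extent)
E
```

```text
scene {'camera_matrix': array([[411.88396615,   0.        , 251.74612453],
       [  0.        , 411.88396615, 191.86307584],
       [  0.        ,   0.        ,   1.        ]]), 'k1': 0.019907973454433212, 'R': array([[-0.6057219 ,  0.7956195 ,  0.00951816],
       [ 0.67858646,  0.52279462, -0.51595174],
       [-0.41547731, -0.30606438, -0.85656477]]), 't': array([ 0.35225004, -0.34640776,  1.66103289])}
side {'camera_matrix': array([[442.17001663,   0.        , 256.94100031],
       [  0.        , 442.17001663, 191.34921306],
       [  0.        ,   0.        ,   1.        ]]), 'k1': -0.10011099988825585, 'R': array([[ 0.84866793, -0.52892004, -0.00251637],
       [-0.363909  , -0.58043708, -0.72846622],
       [ 0.38383979,  0.61914165, -0.6850771 ]]), 't': array([-0.49514535,  0.27779616,  1.34938346])}
{'time': 0.1, 'joint_positions': array([-1.28007132e+00,  8.78684786e-02,  1.37209387e+00, -2.52794800e-06,
        1.68359286e+00, -1.03111839e-01]), 'qvel': array([-1.03795562e-03, -2.79680951e-03, -3.28139078e-03, -2.86545092e-04,
        3.44670308e-04, -7.50084434e-05]), 'joint_torque': array([ 3.01799417e-03, -3.41247189e+01, -3.03303087e+01,  7.20555964e-02,
        3.03440925e-02, -1.05653269e-04]), 'tool_pos': array([ 0.21088851, -0.5073831 ,  0.18223285]), 'ee_rot': array([-3.13964027e+00, -1.99504847e-04,  3.93836367e-01]), 'wrist_force': array([ 0.21717814,  0.6058899 , -0.47558001]), 'wrist_torque': array([-0.01859751, -0.0360081 ,  0.00722583]), 'finger_force': 0.0, 'width': 0.09397662349143025} 0.011
```

View pics/scene0.png

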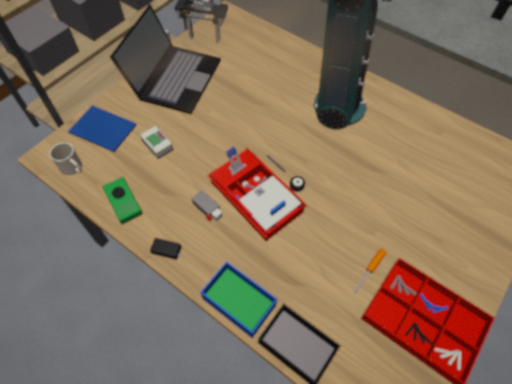

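View pics/side0.png

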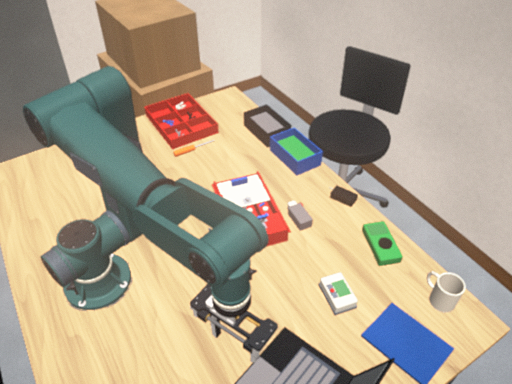

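```bash
python3 - <<'E'
import cv2
a=cv2.imread("pics/scene0.png")[140:240,200:312]; b=cv2.imread("pics/side0.png")[165:250,205:320]
cv2.imwrite("pics/c1.png",cv2.resize(a,None,fx=6,fy=6,interpolation=cv2.INTER_CUBIC))
cv2.imwrite("pics/c2.png",cv2.resize(b,None,fx=6,fy=6,interpolation=cv2.INTER_CUBIC))
E
```

```text
(no output)
```

View pics/c1.png

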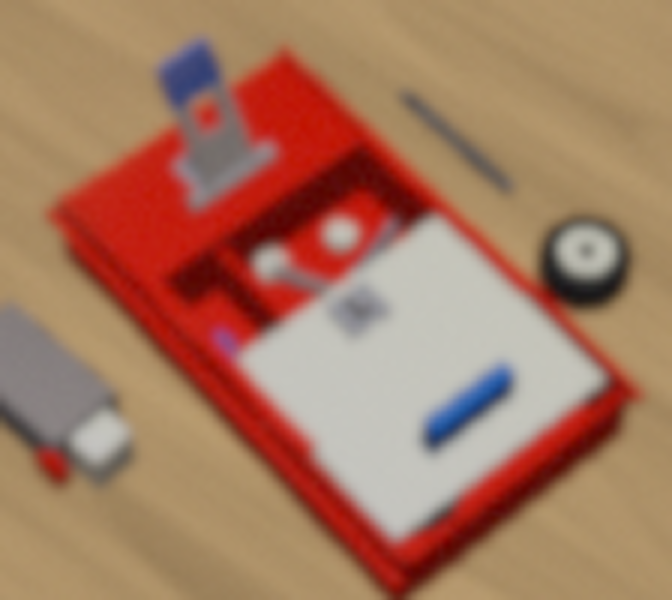

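View pics/c2.png

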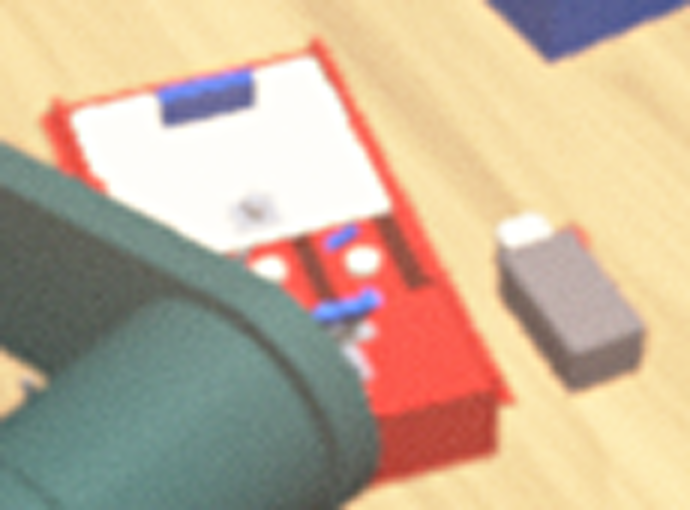

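```bash
cat > h.py <<'E'
import numpy as np, cv2
from scipy.optimize import least_squares
def proj(p,X):
    c=X@p['R'].T+p['t']; s=c[:,:2]/c[:,2:]; s=s*(1+p['k1']*(s**2).sum(1,keepdims=True))
    K=p['camera_matrix']; return s*[K[0,0],K[1,1]]+K[:2,2]
def world(q,P):
    x,y,a=q[:3]; c,s=np.cos(a),np.sin(a)
    P=np.atleast_2d(P); return np.c_[x+c*P[:,0]-s*P[:,1], y+s*P[:,0]+c*P[:,1], P[:,2]]
def hasp(th,r,h=0,x=0):  # r along hasp, h off its upper face
    return [x,-.095+r*np.cos(th)-h*np.sin(th),.065+r*np.sin(th)+h*np.cos(th)]
E
python3 - <<'E'
from h import *
from bench import imaging
S=imaging.camera_params('scene');D=imaging.camera_params('side')
f=lambda l,o:(np.array(l,float)+.5)/6-.5+o
us=f([(285,50),(60,213),(632,392),(398,570),(437,215),(240,355),(430,430),(508,372),(360,300),(205,42),(160,72)],[200,140])
ud=f([(315,42),(55,105),(510,400),(392,212),(160,93),(252,72),(258,205)],[205,165])
def model(q):
    c,th=q[3:]
    a=np.array([(-.085,-.15,.0655),(.085,-.15,.0655),(-.085,.15,.0655),(.085,.15,.0655),(-.077,-.07+c,.06),(.077,-.07+c,.06),(.03,.04+c,.086),(-.03,.04+c,.086),(0,-.05+c,.074),hasp(th,.085,.004,-.018),hasp(th,.085,.004,.018)])
    b=np.array([(.085,.15,.0655),(-.085,.15,.0655),(.085,-.15,.0655),(.077,-.07+c,.06),(-.03,.04+c,.086),(.03,.04+c,.086),(0,-.05+c,.074)])
    return proj(S,world(q,a))-us, proj(D,world(q,b))-ud
best=min((least_squares(lambda q:np.r_[tuple(m.ravel() for m in model(q))],[.5,0,a,.07,1.8],loss='soft_l1') for a in np.arange(-3,3.2,.7)),key=lambda r:r.cost)
q=best.x;print(q,np.degrees(q[2]),best.cost)
for m in model(q): print(m.round(1).tolist())
c,th=q[3:]
for n,P in dict(rib=(0,.04+c,.086),ribshut=(0,.04,.086),catch=(0,-.05+c,.074),hinge=(0,-.095,.065),tab=hasp(th,.071,.005),tip=hasp(th,.085,0),motorside=(.085,0,0)).items(): print(n,world(q,P).round(4))
np.save('q.npy',q)
E
```

```text
[ 0.54575892 -0.00942943 -0.22203361  0.06638488  2.03045401] -12.721588817882242 15.53597057344691
[[0.0, -1.0], [-0.7, -2.8], [0.6, -1.6], [0.5, -1.1], [0.1, -0.0], [-1.9, 1.5], [-0.5, -0.2], [0.4, -0.9], [-0.2, -0.2], [0.5, -0.4], [-0.4, 0.1]]
[[0.9, -1.7], [-0.3, -2.0], [-0.9, -4.4], [0.6, -1.1], [0.0, -0.0], [0.8, -0.3], [-0.2, -1.5]]
rib [[0.5692 0.0943 0.086 ]]
ribshut [[0.5546 0.0296 0.086 ]]
catch [[0.5494 0.0066 0.074 ]]
hinge [[ 0.5248 -0.1021  0.065 ]]
tab [[ 0.5169 -0.1372  0.1264]]
tip [[ 0.5165 -0.1389  0.1412]]
motorside [[ 0.6287 -0.0281  0.    ]]
```

The scene crop shows the case with its hasp end at upper left (corner at 285,50), the rib at about (468,402), the catch at (360,300) and the tab tip at (182,57). The hasp leans back and the wheel is on the -x side. The side crop agrees: rib at (206,82), catch at (258,205). The fit gives sub-pixel residuals on the rib and catch, cover at about 66 mm, and hasp at about 2.03 rad. I'll move the closed fingers behind the rib.

```bash
python3 -m pendant '[[2.3,4,0.3,0,0,-4.4,0],[2.3,4,0.3,0,0,-4.4,0],[2.3,4,0.3,0,0,-4.4,0],[2.3,4,0.3,0,0,-4.4,0],[2.3,4,0.3,0,0,-4.4,0],[2.3,4,0.3,0,0,-4.4,0],[2.3,4,0.3,0,0,-4.4,0],[2.3,4,0.3,0,0,-4.5,0]]'; python3 -m pendant '[[2.3,4,0,0,0,0,0],[2.3,4,0,0,0,0,0],[2.3,4,0,0,0,0,0],[2.3,4,0,0,0,0,0],[2.3,4,0,0,0,0,0],[2.3,4,0,0,0,0,0],[2.3,4,0,0,0,0,0],[2.3,4,0,0,0,0,0]]'; python3 -m pendant '[[0,0,0,0,0,0,0],[0,0,0,0,0,0,0]]'
python3 - <<'E'
from h import *
from bench import imaging
p=imaging.camera_params('wrist'); im=imaging.snapshot('wrist')[:,:,::-1].copy()
q=np.load('q.npy'); c=q[3]
P=[(0,.04+c,.086),(.03,.04+c,.086),(-.03,.04+c,.086),(0,-.05+c,.074),(0,.145,.07),(-.085,.15,.0655),(.085,.15,.0655)]
for u in proj(p,world(q,P)):
    print(u.round(0)); cv2.circle(im,tuple(int(v) for v in u),3,(0,255,0),1) if abs(u).max()<2000 else 0
cv2.imwrite('pics/w1.png',im)
E
```

```text
time: 0.9
tool_pos: [0.3954, -0.1861, 0.2071]
ee_rot: [-3.142, 0.0, -0.226]
wrist_force: [0.6, -0.0, 0.2]
width: 0.033
finger_force: 0.0
time: 1.7
tool_pos: [0.5794, 0.1339, 0.2066]
ee_rot: [3.141, 0.001, -0.222]
wrist_force: [1.3, 0.6, -0.2]
width: 0.0003
finger_force: 0.0
time: 1.9
tool_pos: [0.5787, 0.1326, 0.2059]
ee_rot: [3.14, 0.002, -0.221]
wrist_force: [0.0, -0.4, 0.2]
width: 0.0006
finger_force: 0.0
[294. 177.]
[295. 147.]
[294. 206.]
[379. 175.]
[255. 173.]
[251. 247.]
[250.  89.]
```

View pics/w1.png

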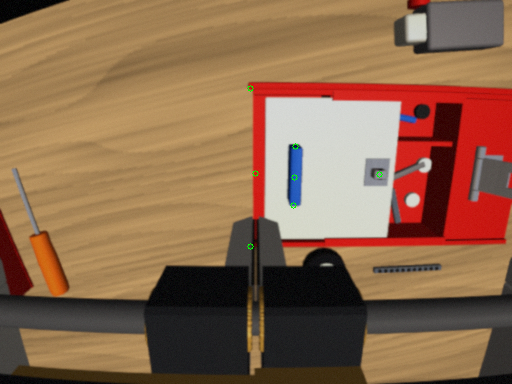

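The wrist picture shows the projected rib (294,177) and catch (379,175) landing on the real ones. Next I lower behind the rib and push.

```bash
python3 -m pendant '[[0,0,-4,0,0,0,0],[0,0,-4,0,0,0,0],[0,0,-2.3,0,0,0,0],[0,0,-2,0,0,0,0],[0,0,0,0,0,0,0]]'; python3 -m pendant '[[-0.26,-1.17,0,0,0,0,0],[-0.26,-1.17,0,0,0,0,0],[-0.26,-1.17,0,0,0,0,0],[-0.26,-1.17,0,0,0,0,0],[-0.26,-1.17,0,0,0,0,0],[-0.26,-1.17,0,0,0,0,0],[0,0,0,0,0,0,0]]'
```

```text
time: 2.45
tool_pos: [0.576, 0.1299, 0.081]
ee_rot: [3.139, 0.007, -0.225]
wrist_force: [-0.6, -0.9, -0.1]
width: 0.0004
finger_force: 0.0
time: 3.15
tool_pos: [0.5632, 0.0602, 0.0844]
ee_rot: [3.141, -0.0, -0.224]
wrist_force: [-0.2, -0.0, -1.0]
width: 0.0003
finger_force: 0.0
```

```bash
python3 -m pendant '[[-0.09,-0.39,0,0,0,0,0],[-0.09,-0.39,0,0,0,0,0],[0,0,0,0,0,0,0]]';python3 -m pendant '[[-0.07,-0.29,0,0,0,0,0],[0,0,0,0,0,0,0]]'; python3 -m pendant '[[-0.07,-0.29,0,0,0,0,0],[0,0,0,0,0,0,0]]'
```

```text
time: 3.45
tool_pos: [0.5616, 0.0539, 0.0842]
ee_rot: [3.141, 0.0, -0.222]
wrist_force: [0.2, -0.7, 1.2]
width: 0.0004
finger_force: 0.0
time: 3.65
tool_pos: [0.5609, 0.0511, 0.0842]
ee_rot: [3.141, 0.0, -0.222]
wrist_force: [-0.0, 0.6, 0.1]
width: 0.0004
finger_force: 0.0
time: 3.85
tool_pos: [0.5602, 0.0481, 0.0843]
ee_rot: [3.141, 0.0, -0.222]
wrist_force: [-0.5, -0.9, 0.3]
width: 0.0006
finger_force: 0.0
```

```bash
for i in 1; do python3 -m pendant '[[-0.07,-0.29,0,0,0,0,0],[0,0,0,0,0,0,0]]'; done | grep -E "tool|force"
python3 - <<'E'
from h import *
from bench import imaging
p=imaging.camera_params('wrist'); im=imaging.snapshot('wrist')[:,:,::-1].copy()
q=np.load('q.npy')
P=[(0,.04,.086),(0,-.05,.074),(.077,-.07,.06),(-.077,-.07,.06)]
for u in proj(p,world(q,P)):
    print(u.round(0)); cv2.circle(im,tuple(int(v) for v in u),3,(0,255,0),1)
cv2.imwrite('pics/w2.png',im)
E
```

```text
tool_pos: [0.5595, 0.0451, 0.0843]
wrist_force: [0.1, 0.4, 0.1]
finger_force: 0.0
[280. 222.]
[409. 215.]
[441. 100.]
[413. 300.]
```

View pics/w2.png

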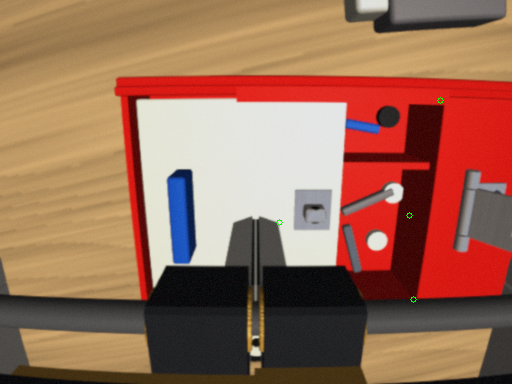

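The fingers (tip at 256,220) are on the wrong side of the rib (180,215) and the cover has not moved. I'll check the geometry before moving again.

```bash
python3 - <<'E'
from h import *
from bench import imaging,robot
o=robot.get_obs(); print(o['time'],o['tool_pos'],o['ee_rot'],o['joint_positions'])
p=imaging.camera_params('wrist'); print('cam pos',-p['R'].T@p['t'],p['R'].round(3).tolist())
q=np.load('q.npy');c=q[3]
t=o['tool_pos']
for n,X in dict(tcp=t,tip=t-[0,0,.011],grasp=t+[0,0,.008]).items(): print(n,proj(p,np.atleast_2d(X)).round(0))
print('rib',proj(p,world(q,(0,.04+c,.086))),'base',proj(p,world(q,(0,.04+c,.06))),'catch',proj(p,world(q,(0,-.05+c,.074))))
ca,sa=np.cos(q[2]),np.sin(q[2]); d=t[:2]-q[:2]; print('tool in case',ca*d[0]+sa*d[1],-sa*d[0]+ca*d[1])
for n in('scene','side'):
    im=imaging.snapshot(n)[:,:,::-1]; cv2.imwrite(f'pics/{n}1.png',im)
a=cv2.imread('pics/scene1.png')[130:240,200:320];b=cv2.imread('pics/side1.png')[140:250,195:315]
cv2.imwrite('pics/c3.png',cv2.resize(np.hstack([a,b]),None,fx=3.3,fy=5,interpolation=cv2.INTER_CUBIC))
E
```

```text
4.1 [0.55952155 0.04521374 0.08433328] [ 3.14148049e+00 -5.68988803e-05 -2.22537090e-01] [-2.02871814e-02  1.52072918e-01  1.49654232e+00 -1.21677243e-04
  1.49294421e+00  1.77305570e+00]
cam pos [0.63363998 0.02807628 0.28653766] [[-0.222, -0.975, 0.0], [-0.942, 0.214, 0.258], [-0.252, 0.057, -0.966]]
tcp [[255. 220.]]
tip [[255. 214.]]
grasp [[255. 224.]]
rib [[176.74379835 222.41969352]] base [[184.87185355 209.31359806]] catch [[313.85214428 215.85464694]]
tool in case 0.0013916027457750047 0.05633249134140419
```

View pics/c3.png

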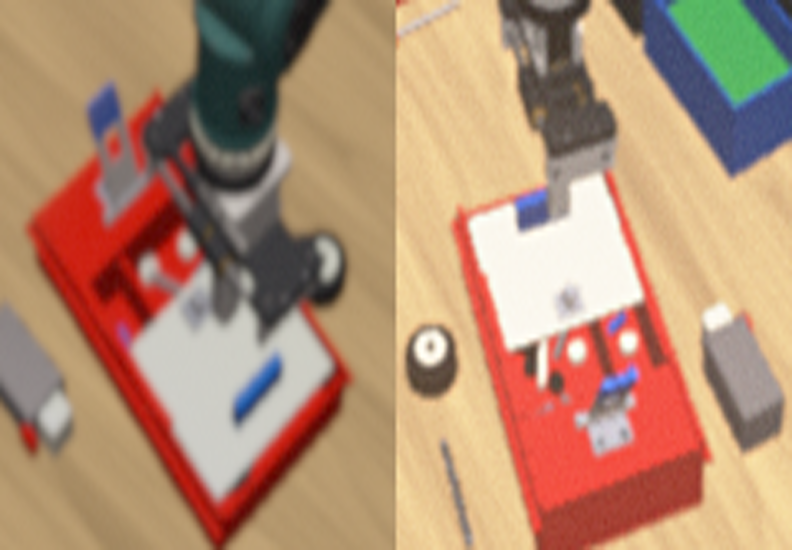

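```bash
python3 - <<'E'
from h import *
from bench import imaging,robot
q=np.load('q.npy');c=q[3];t=robot.get_obs()['tool_pos']
for n,ox,oy,k in(('scene',200,130,0),('side',195,140,120)):
    p=imaging.camera_params(n)
    for m,X in dict(tip=[t-[0,0,.011]],rib=world(q,(0,.04+c,.086)),catch=world(q,(0,-.05+c,.074))).items():
        u=proj(p,np.array(X))[0]; print(n,m,u.round(1),'crop',((u[0]-ox+k)*3.3).round(),((u[1]-oy)*5).round())
E
```

```text
scene tip [267.  197.7] crop 221.0 339.0
scene rib [277.7 205.8] crop 256.0 379.0
scene catch [259.4 189.3] crop 196.0 297.0
side tip [244.2 189.7] crop 558.0 249.0
side rib [239.4 178.2] crop 543.0 191.0
side catch [247.4 197.2] crop 569.0 286.0
```

The side and scene views both put the fingertips well above where the pose says they are, so they probably passed over the rib. I'll find the cover surface by touch, in small steps down.

```bash
for i in 1; do python3 -m pendant '[[0,0,-0.4,0,0,0,0],[0,0,0,0,0,0,0]]'; python3 -m pendant '[[0,0,-0.4,0,0,0,0],[0,0,0,0,0,0,0]]'; python3 -m pendant '[[0,0,-0.3,0,0,0,0],[0,0,0,0,0,0,0]]'; python3 -m pendant '[[0,0,-0.2,0,0,0,0],[0,0,0,0,0,0,0]]'; done | grep -E "tool|wrist"
```

```text
tool_pos: [0.5591, 0.0454, 0.0795]
wrist_force: [-0.2, 0.7, 0.0]
tool_pos: [0.559, 0.0454, 0.0755]
wrist_force: [0.2, 0.6, -0.4]
tool_pos: [0.5592, 0.0454, 0.0728]
wrist_force: [-0.3, 0.3, -0.6]
tool_pos: [0.5594, 0.0454, 0.071]
wrist_force: [-0.7, -0.4, -0.6]
```

```bash
for i in 1; do python3 -m pendant '[[0,0,-0.3,0,0,0,0],[0,0,0,0,0,0,0]]'; python3 -m pendant '[[0,0,-0.3,0,0,0,0],[0,0,0,0,0,0,0]]'; done | grep -E "tool|wrist"
python3 - <<'E'
from bench import imaging
import cv2,numpy as np
a=imaging.snapshot('scene')[160:225,235:305,::-1];b=imaging.snapshot('side')[140:225,200:290,::-1]
a=cv2.resize(a,(390,362),interpolation=cv2.INTER_CUBIC);b=cv2.resize(b,(383,362),interpolation=cv2.INTER_CUBIC)
cv2.imwrite('pics/c4.png',np.hstack([a,b]))
E
```

```text
tool_pos: [0.5592, 0.0454, 0.0678]
wrist_force: [0.2, 0.0, -0.7]
tool_pos: [0.5592, 0.0454, 0.0648]
wrist_force: [-0.3, -0.4, -0.7]
```

View pics/c4.png

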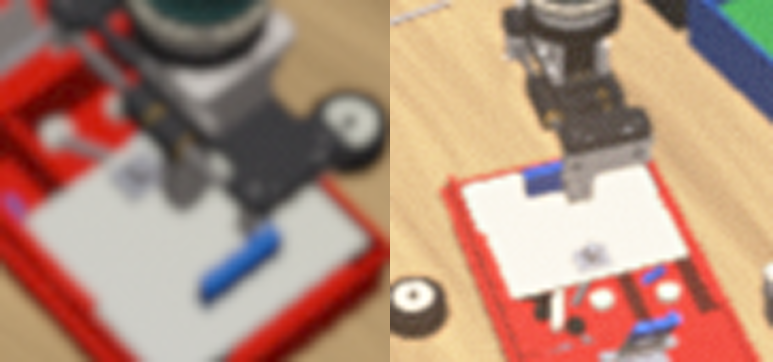

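The two views again put the tip about 30 mm higher than the nominal 11 mm ahead of the TCP. I'll keep going down carefully until contact.

```bash
for i in 1; do python3 -m pendant '[[0,0,-0.3,0,0,0,0],[0,0,0,0,0,0,0]]'; python3 -m pendant '[[0,0,-0.3,0,0,0,0],[0,0,0,0,0,0,0]]';python3 -m pendant '[[0,0,-0.3,0,0,0,0],[0,0,0,0,0,0,0]]';  done | grep -E "tool|wrist"
```

```text
tool_pos: [0.5592, 0.0454, 0.0618]
wrist_force: [0.3, 0.6, -0.2]
tool_pos: [0.5592, 0.0454, 0.0587]
wrist_force: [-0.8, 0.7, 0.2]
tool_pos: [0.5592, 0.0454, 0.0558]
wrist_force: [-0.6, 0.7, -0.2]
```

```bash
for i in 1; do python3 -m pendant '[[0,0,-0.3,0,0,0,0],[0,0,0,0,0,0,0]]'; python3 -m pendant '[[0,0,-0.3,0,0,0,0],[0,0,0,0,0,0,0]]';python3 -m pendant '[[0,0,-0.3,0,0,0,0],[0,0,0,0,0,0,0]]';  done | grep -E "tool|wrist"
```

```text
tool_pos: [0.5592, 0.0454, 0.0528]
wrist_force: [0.7, -0.0, -0.4]
tool_pos: [0.5592, 0.0454, 0.0498]
wrist_force: [0.8, 0.4, -0.4]
tool_pos: [0.5592, 0.0454, 0.0468]
wrist_force: [-0.9, -0.4, -0.1]
```

```bash
for i in 1; do python3 -m pendant '[[0,0,-0.3,0,0,0,0],[0,0,0,0,0,0,0]]'; python3 -m pendant '[[0,0,-0.3,0,0,0,0],[0,0,0,0,0,0,0]]';python3 -m pendant '[[0,0,-0.3,0,0,0,0],[0,0,0,0,0,0,0]]';  done | grep -E "tool|wrist"
python3 - <<'E'
from h import *
from bench import imaging,robot
q=np.load('q.npy');t=robot.get_obs()['tool_pos']
S=imaging.snapshot('scene')[:,:,::-1];D=imaging.snapshot('side')[:,:,::-1];W=imaging.snapshot('wrist')[:,:,::-1]
S,D,W=[x.copy() for x in(S,D,W)]
out=[]
for im,n,(r0,r1,c0,c1) in((S,'scene',(160,230,235,305)),(D,'side',(150,220,205,275)),(W,'wrist',(140,280,180,320))):
    p=imaging.camera_params(n); s=260/(r1-r0)
    a=cv2.resize(im[r0:r1,c0:c1],(260,260),interpolation=cv2.INTER_CUBIC)
    for dz,col in((-.011,(0,0,255)),(.02,(0,200,0))):
        u=proj(p,np.array([t+[0,0,dz]]))[0]; cv2.circle(a,(int((u[0]-c0)*s),int((u[1]-r0)*s)),4,col,1)
    out.append(a)
cv2.imwrite('pics/c5.png',np.hstack(out))
E
```

```text
tool_pos: [0.5592, 0.0454, 0.0438]
wrist_force: [0.9, 0.2, 0.2]
tool_pos: [0.5592, 0.0454, 0.0408]
wrist_force: [-0.4, 0.1, 0.3]
tool_pos: [0.5596, 0.0454, 0.0382]
wrist_force: [0.8, -0.5, 0.0]
```

View pics/c5.png

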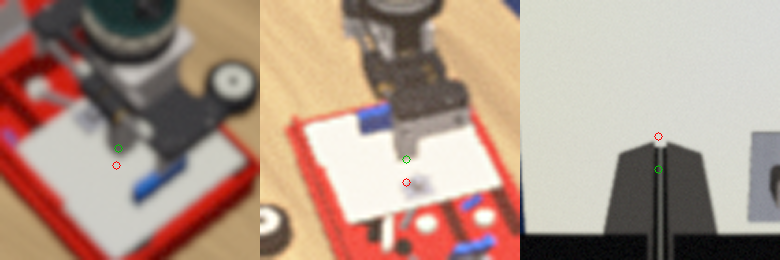

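Green (20 mm behind the TCP) matches the visible fingertip in the side view at (405,157) and in the scene view. So the real tips sit about 20 mm behind the TCP, not 11 mm ahead of it, and they did pass over the rib. I'll back over the rib, go down lower this time, and push.

```bash
for i in 1; do python3 -m pendant '[[0,0,2.5,0,0,0,0],[0,0,2.5,0,0,0,0],[0.85,3.75,0,0,0,0,0],[0.85,3.75,0,0,0,0,0],[0,0,0,0,0,0,0]]'; python3 -m pendant '[[0,0,-2,0,0,0,0],[0,0,-1.5,0,0,0,0],[0,0,-0.7,0,0,0,0],[0,0,0,0,0,0,0]]'; python3 -m pendant '[[-0.22,-0.98,0,0,0,0,0],[-0.22,-0.98,0,0,0,0,0]]'; python3 -m pendant '[[-0.22,-0.98,0,0,0,0,0],[-0.22,-0.98,0,0,0,0,0]]'; done | grep -E "tool|wrist"
```

```text
tool_pos: [0.577, 0.1242, 0.0885]
wrist_force: [0.8, 0.4, 0.5]
tool_pos: [0.5751, 0.1196, 0.0442]
wrist_force: [-0.0, 0.0, 0.1]
tool_pos: [0.5724, 0.1005, 0.0469]
wrist_force: [0.3, 2.1, -1.6]
tool_pos: [0.5679, 0.0803, 0.0469]
wrist_force: [0.0, 1.1, -0.5]
```

```bash
for i in 1; do python3 -m pendant '[[-0.22,-0.98,0,0,0,0,0],[-0.22,-0.98,0,0,0,0,0],[0,0,0,0,0,0,0]]'; python3 -m pendant '[[-0.13,-0.59,0,0,0,0,0],[0,0,0,0,0,0,0]]'; python3 -m pendant '[[-0.09,-0.39,0,0,0,0,0],[0,0,0,0,0,0,0]]'; python3 -m pendant '[[-0.07,-0.29,0,0,0,0,0],[0,0,0,0,0,0,0]]';  done | grep -E "tool|wrist"
```

```text
tool_pos: [0.5632, 0.0596, 0.0467]
wrist_force: [-0.0, 0.4, -0.0]
tool_pos: [0.562, 0.0549, 0.0464]
wrist_force: [0.3, 0.1, -0.1]
tool_pos: [0.5611, 0.0515, 0.0463]
wrist_force: [-0.3, 0.5, 0.6]
tool_pos: [0.5605, 0.0487, 0.0463]
wrist_force: [0.4, 0.7, 0.5]
```

```bash
for i in 1; do python3 -m pendant '[[-0.07,-0.29,0,0,0,0,0],[0,0,0,0,0,0,0]]'; python3 -m pendant '[[-0.07,-0.29,0,0,0,0,0],[0,0,0,0,0,0,0]]'; python3 -m pendant '[[-0.04,-0.2,0,0,0,0,0],[0,0,0,0,0,0,0]]'; done | grep -E "tool|wrist"
```

```text
tool_pos: [0.5598, 0.0457, 0.0463]
wrist_force: [0.7, 0.4, 0.4]
tool_pos: [0.5598, 0.0457, 0.0464]
wrist_force: [2.5, 7.0, -0.3]
tool_pos: [0.5598, 0.0457, 0.0465]
wrist_force: [3.2, 11.1, -0.5]
```

```bash
python3 - <<'E'
from h import *
from bench import imaging
p=imaging.camera_params('wrist'); im=imaging.snapshot('wrist')
cv2.imwrite('pics/w3.png',im[:,:,::-1])
q=np.load('q.npy')
h=cv2.cvtColor(im,cv2.COLOR_RGB2HSV)
m=cv2.inRange(h,(100,120,60),(130,255,255)); n,_,st,ce=cv2.connectedComponentsWithStats(m)
for s,c in zip(st[1:],ce[1:]):
    if s[4]>150: print(s,c.round(0))
for c in(0,.01,.02,.066): print(c,[proj(p,world(q,(x,.04+c,.086)))[0].round(0) for x in(-.03,.03)])
E
```

```text
[ 278  184   24   83 1663] [290. 222.]
0 [array([284., 298.]), array([287., 194.])]
0.01 [array([266., 297.]), array([267., 194.])]
0.02 [array([248., 297.]), array([248., 194.])]
0.066 [array([167., 296.]), array([158., 194.])]
```

The cover is against its hard stop: the pose stalled and the force rose to 11 N, and the rib is at column 290, where shut predicts 286. Next I back off, rise, and go behind the hasp.

```bash
for i in 1; do python3 -m pendant '[[0.2,1,0,0,0,0,0],[0,0,4,0,0,0,0],[0,0,4,0,0,0,0],[0,0,4,0,0,0,0],[0,0,0,0,0,0,0]]'; python3 -m pendant '[[-1,-4.4,0,0,0,0,0],[-1,-4.4,0,0,0,0,0],[-1,-4.4,0,0,0,0,0],[-1,-4.4,0,0,0,0,0],[-1,-4.4,0,0,0,0,0],[0,0,0,0,0,0,0],[0,0,0,0,0,0,0]]'; done | grep -E "time|tool|rot|wrist"
```

```text
time: 10.8
tool_pos: [0.5641, 0.0505, 0.1738]
ee_rot: [-3.14, -0.013, -0.223]
wrist_force: [0.2, -0.1, 0.2]
time: 11.5
tool_pos: [0.5097, -0.1696, 0.1652]
ee_rot: [-3.141, 0.002, -0.225]
wrist_force: [-0.6, -0.3, -0.6]
```

```bash
python3 - <<'E'
from h import *
from bench import imaging,robot
q=np.load('q.npy');t=robot.get_obs()['tool_pos']
ca,sa=np.cos(q[2]),np.sin(q[2]); d=t[:2]-q[:2]; print('tool in case',ca*d[0]+sa*d[1],-sa*d[0]+ca*d[1],t[2])
def corner(th,r): return hasp(th,r,.005)
for th,r in((2.03,.085),(1.57,.07),(1.2,.065),(.9,.065),(.6,.07),(.3,.075),(0,.08)): print(th,np.round(corner(th,r)[1:],4))
E
```

```text
tool in case 9.89500487994649e-05 -0.16420887074199772 0.16519804886578626
2.03 [-0.1372  0.139 ]
1.57 [-0.0999  0.135 ]
1.2 [-0.0761  0.1274]
0.9 [-0.0585  0.119 ]
0.6 [-0.04    0.1087]
0.3 [-0.0248  0.0919]
0 [-0.015  0.07 ]
```

```bash
for i in 1; do python3 -m pendant '[[0,0,-3.5,0,0,0,0],[0,0,-3.3,0,0,0,0],[0,0,0,0,0,0,0]]'; python3 -m pendant '[[0.22,0.98,0,0,0,0,0],[0.22,0.98,0,0,0,0,0],[0.22,0.98,0,0,0,0,0]]'; python3 -m pendant '[[0.22,0.98,0,0,0,0,0],[0.22,0.98,0,0,0,0,0]]';  python3 -m pendant '[[0.22,0.98,0,0,0,0,0],[0.22,0.98,0,0,0,0,0],[0,0,0,0,0,0,0]]'; done | grep -E "time|tool|wrist"
python3 - <<'E'
from h import *
from bench import imaging
q=np.load('q.npy'); im=imaging.snapshot('side')
cv2.imwrite('pics/side3.png',im[:,:,::-1])
a=im[165:265,195:310,::-1]
b=imaging.snapshot('scene')[130:230,195:310,::-1]
cv2.imwrite('pics/c6.png',cv2.resize(np.hstack([a,b]),None,fx=3.4,fy=3.4,interpolation=cv2.INTER_CUBIC))
E
```

```text
time: 11.8
tool_pos: [0.507, -0.1656, 0.0925]
wrist_force: [-0.2, 0.2, 0.0]
time: 12.1
tool_pos: [0.5191, -0.1389, 0.101]
wrist_force: [-0.5, -1.5, 2.3]
time: 12.3
tool_pos: [0.5226, -0.1189, 0.0995]
wrist_force: [-0.1, -1.0, 0.7]
time: 12.6
tool_pos: [0.5261, -0.0986, 0.098]
wrist_force: [0.0, -0.0, 0.3]
```

View pics/c6.png

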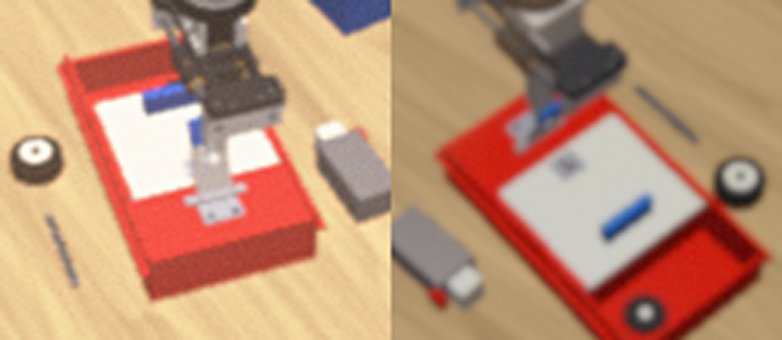

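That picture shows the hasp pushed past upright by the fingers, with the cover shut and the gear and wheel undisturbed. Next I follow the arc down.

```bash
for i in 1; do python3 -m pendant '[[0.24,1.07,0,0,0,0,0],[0.24,1.07,0,0,0,0,0]]'; python3 -m pendant '[[0.2,0.88,-0.45,0,0,0,0],[0.2,0.88,-0.45,0,0,0,0]]';  python3 -m pendant '[[0.16,0.73,-0.8,0,0,0,0],[0.16,0.73,-0.8,0,0,0,0]]'; python3 -m pendant '[[0.09,0.39,-0.75,0,0,0,0],[0.09,0.39,-0.75,0,0,0,0],[0,0,0,0,0,0,0]]'; done | grep -E "time|tool|wrist"
```

```text
time: 12.9
tool_pos: [0.5308, -0.0787, 0.0981]
wrist_force: [-1.5, -0.4, 0.3]
time: 13.1
tool_pos: [0.5351, -0.0605, 0.0891]
wrist_force: [0.9, -0.9, -0.0]
time: 13.3
tool_pos: [0.5381, -0.0459, 0.0725]
wrist_force: [-0.3, -2.1, 0.4]
time: 13.6
tool_pos: [0.5389, -0.0381, 0.0565]
wrist_force: [-0.1, -0.1, -0.0]
```

```bash
for i in 1; do python3 -m pendant '[[0.04,0.2,-0.3,0,0,0,0],[0,0,0,0,0,0,0]]'; python3 -m pendant '[[0,0,-0.3,0,0,0,0],[0,0,0,0,0,0,0]]'; python3 -m pendant '[[0,0,-0.2,0,0,0,0],[0,0,0,0,0,0,0]]'; python3 -m pendant '[[0,0,-0.2,0,0,0,0],[0,0,0,0,0,0,0]]'; done | grep -E "time|tool|wrist"
```

```text
time: 13.8
tool_pos: [0.5402, -0.0368, 0.0551]
wrist_force: [0.2, 0.0, 0.2]
time: 14.0
tool_pos: [0.5403, -0.037, 0.0522]
wrist_force: [0.4, 0.2, 0.1]
time: 14.2
tool_pos: [0.5403, -0.037, 0.0502]
wrist_force: [-1.0, -0.2, 0.4]
time: 14.4
tool_pos: [0.5402, -0.037, 0.0481]
wrist_force: [-0.9, 1.0, -0.3]
```

```bash
for i in 1; do python3 -m pendant '[[0,0,-0.2,0,0,0,0],[0,0,0,0,0,0,0]]'; python3 -m pendant '[[0,0,-0.2,0,0,0,0],[0,0,0,0,0,0,0]]'; python3 -m pendant '[[0,0,-0.2,0,0,0,0],[0,0,0,0,0,0,0]]'; python3 -m pendant '[[0,0,-0.2,0,0,0,0],[0,0,0,0,0,0,0]]'; done | grep -E "time|tool|wrist"
python3 - <<'E'
from h import *
from bench import imaging
q=np.load('q.npy')
for n in('side','scene'):
    im=imaging.snapshot(n);p=imaging.camera_params(n)
    m=cv2.inRange(cv2.cvtColor(im,cv2.COLOR_RGB2HSV),(100,110,40),(130,255,255)); k,_,st,ce=cv2.connectedComponentsWithStats(m)
    u0=proj(p,world(q,(0,-.05,.07)))[0]
    for s,c in zip(st[1:],ce[1:]):
        if s[4]>8 and np.linalg.norm(c-u0)<50: print(n,s,c.round(1))
    for th in(0,.15,.3,.5,.8): print(th,proj(p,world(q,hasp(th,.071,.005)))[0].round(1))
    print('rib',proj(p,world(q,(0,.04,.08)))[0].round(1))
E
```

```text
time: 14.6
tool_pos: [0.5404, -0.037, 0.0479]
wrist_force: [-1.9, 0.2, 6.8]
time: 14.8
tool_pos: [0.5405, -0.037, 0.0476]
wrist_force: [-5.4, 1.7, 13.2]
time: 15.0
tool_pos: [0.5406, -0.037, 0.0474]
wrist_force: [-7.9, 0.8, 20.8]
time: 15.2
tool_pos: [0.5408, -0.0371, 0.0471]
wrist_force: [-11.2, 1.4, 26.2]
side [238 191   8   4  20] [241.3 192.5]
side [246 206  10   5  19] [249.8 207.9]
0 [251.2 206. ]
0.15 [251.3 204. ]
0.3 [251.6 202.5]
0.5 [252.2 201.1]
0.8 [253.5 200.4]
rib [245.2 191.5]
scene [247 179  12   8  34] [252.7 182.7]
scene [258 188  13  12  54] [263.9 193.4]
0 [251.6 182.1]
0.15 [251.3 180.1]
0.3 [250.7 177.8]
0.5 [249.5 174.5]
0.8 [246.8 169. ]
rib [264.1 193.1]
```

The stop is firm and the tab is where flat predicts it: side (249.8,207.9) against (251,206), scene (252.7,182.7) against (251.6,182.1). I'll lift clear and check.

```bash
for i in 1; do python3 -m pendant '[[0,0,1.5,0,0,0,0],[0,0,4,0,0,0,0],[0,0,4,0,0,0,0],[0,0,4,0,0,0,0],[-4,0,0,0,0,0,0],[-4,0,0,0,0,0,0],[-4,0,0,0,0,0,0],[-4,0,0,0,0,0,0]]';python3 -m pendant '[[0,0,0,0,0,0,0],[0,0,0,0,0,0,0]]'; done | grep -E "time|tool|wrist"
python3 - <<'E'
from h import *
from bench import imaging
q=np.load('q.npy')
for n in('side','scene','wrist'):
    im=imaging.snapshot(n);p=imaging.camera_params(n); cv2.imwrite(f'pics/{n}9.png',im[:,:,::-1])
    m=cv2.inRange(cv2.cvtColor(im,cv2.COLOR_RGB2HSV),(100,110,40),(130,255,255)); k,_,st,ce=cv2.connectedComponentsWithStats(m)
    u0=proj(p,world(q,(0,-.05,.07)))[0]
    for s,c in zip(st[1:],ce[1:]):
        if s[4]>8 and np.linalg.norm(c-u0)<150: print(n,s,c.round(1))
    for th in(0,.1,.2): print(th,proj(p,world(q,hasp(th,.071,.005)))[0].round(1))
    print('rib',proj(p,world(q,(0,.04,.08)))[0].round(1))
E
```

```text
time: 16.1
tool_pos: [0.3786, -0.0369, 0.175]
wrist_force: [0.6, -0.0, 1.2]
time: 16.3
tool_pos: [0.3804, -0.037, 0.1756]
wrist_force: [1.0, -0.3, -0.4]
side [270 128  53  44 667] [300.9 148.3]
side [238 189  15   6  34] [244.7 191.1]
side [246 204  10   6  42] [250.9 206.6]
0 [251.2 206. ]
0.1 [251.3 204.6]
0.2 [251.4 203.5]
rib [245.2 191.5]
scene [247 178  10   9  57] [251.3 181.9]
scene [258 188  13  12  54] [263.9 193.4]
scene [201 263  75  73 681] [238.2 298.3]
0 [251.6 182.1]
0.1 [251.4 180.8]
0.2 [251.1 179.4]
rib [264.1 193.1]
wrist [125   0  23  43 856] [136.1  20.3]
wrist [196   0  32  27 861] [211.5  13. ]
0 [208.6   4.4]
0.1 [208.5   2.2]
0.2 [ 2.092e+02 -2.000e-01]
rib [130.7   3.5]
```

Tab and rib are both within a pixel of flat and shut, and the robot is clear.

```bash
python3 -c "from bench import robot; print(robot.close_job())"
```

```text
the job is handed in; nothing more can be done
None
```

The job is handed in: the cover was pushed shut to its hard stop, then the hasp swung flat over the catch; rib and tab both measured within a pixel of shut and flat, and I saw no loose item moved, though I ran no final check on them.

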